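# Clear and close up the staves on the sloping assembly board

### The arm

A 6-joint arm with a two-finger parallel gripper is mounted at the origin on a cart in front of the work surface, level with it; the furniture and walls round the work are solid. World frame = base frame: x ahead of the robot, y to its left, z up, the work surface at z = 0. Lengths are in mm, angles in rad, forces in N, time in s.
With the tool pointing down it reaches from about 350 to 875 mm from the base axis. Payload 4.2 kg.
Tool frame: the origin (TCP) lies at the very end of the fingers, on their centre line; the grasp point (between the pads) lies 19 mm behind it; z points along the fingers, y is the line along which they close (so a half turn about z gives the same grasp; the last joint's range is limited). The gripper opens to 85 mm and grips with 20 to 120 N. Pads are 22 mm wide; open, the fingers measure 114 mm over their backs; the gripper's body (76 mm by 85 mm) begins 54 mm behind the grasp point. The pads swing forward as they close: fully open they stand 13 mm farther back than shut.
Start: joints at [1.398, 0.385, 0.008, 0, -1.194, -0.259], TCP at [261.533, 567.626, 231.312] pointing down, gripper open.
Joint ranges: [-3.14, 3.14], [-1.21, 2.06], [-1.07, 1.41], [-3.16, 2.05], [-2.99, -0.16], [-3.1, 3.1]. Speed limits (rad/s): [2.79, 2.79, 3.14, 3.14, 3.14, 3.14].

### API

Orientations are given as a unit quaternion [w, x, y, z].
In Python, from workcell import r gives the robot as it stands.
- The arm moves only by the tool drive_tool, never from a script. Its argument "steps" is a list of rows, each an object with "twist": the turn, a rotation vector about the world's x, y, z in degrees, a list of three; "slide": the shift along the world's x, y, z in cm, a list of three; "fingers": the opening, from 0 (shut) to 1 (fully open). A call has exactly 5 rows; each row shifts and turns the commanded pose from where the row before left it; what a row does not reach is not made up. A row lasts 1/10 s, in which the tool goes at most 50 mm and 8.59 degrees, less where a joint would pass 70% of its speed; a pose out of reach is approached as far as the arm can. A call with a gripper value outside its range is refused whole. The fingers move at their own pace and stop on an object; the grip force is fixed at half the most. Time passes only in rows, so rows that do not move let the fingers close, or fill a call up. It gives the time, the measured TCP pose, the force, the opening and the grip force at its end, in the units of the state.
- r.state(): the state, without advancing time (a new reading comes with each control period).
- r.grab_frame(name): name is "side" or "top" or "wrist"; returns (picture, depth): 400x640x3 uint8, red, green, blue; 400x640 float32, mm along the optical axis (not along the pixel's ray), 0 where there is no reading.
- r.camera_params(name): a dict with "vertical_fov" (degrees; the focal length in pixels is half the picture's height over the tangent of half this angle, whatever the lens; pixels are square), "cx", "cy" (the principal point, pixels), "T" (4x4, takes a point from camera to world coordinates); the wrist camera has in their place "mount" (4x4, takes a point from camera to tool coordinates, whose origin is the TCP and whose axes are the flange's). Camera axes: x right, y up, looking along -z (the intrinsics and any distortion apply to the point x, -y, -z); pixel columns grow to the right and rows downward; lengths in mm; the calibration is good to about 2 mm. A picture is of the moment at which its call begins: read the wrist's pose just before it. camera_params takes no time and is no camera call.
- r.hand_in(): hands the job in; it is judged then, once.
The state is a dict: "clock": time; "joint_positions": joint angles; "qd": joint speeds; "effort": joint torques, N m; "position": TCP position; "tool_rot": TCP orientation; "wrist_force": force on the tool from outside, world axes, zero at the start; "wrist_torque": the same for the moment, N m; "grip_width": finger opening in mm; "grasp_force": force on a finger pad.
Only numpy, scipy, OpenCV 4.12 (cv2) and the standard library are available. Lean on these libraries where they do the work, as an engineer would, in place of code of your own. Each camera call takes 0.05 s, during which the arm holds its last target. There are 200 camera calls.

### The job

Dry-fit the three-stave panel on the sloping assembly board: take the oak wedge out of the gap and lay it on the bench clear of the board, then close the pale stave up tight against the dark stile fixed at the board's left. Lay the loose brown stave flat on the board, lengthwise up the slope like the others, and butt it tight against the pale one's free edge; both staves must end with their lower ends on the metal ledge and no gaps between neighbours. Leave the oil can, glue jar, wax tin and block plane where they are.

Things in the scene. Friction and masses are not known exactly. Their poses are not given: they have to be found in the camera images.
- cradle: the whole sloping assembly board, fixed to the bench: a grey panel on a wooden frame, 250 wide (its y), about 185 deep (its x), 45 high at the front and 143 at the back. Origin on the bench top under the ledge's inner face, mid-width; x runs level towards the high side, y to the left, z up. The bench round it with x below 0.62 and y within 0.42 m either way holds only the listed things.
- deck: its fixed surface, sloping 30 degrees, low side to the robot. Origin on the surface, mid-width, at the inner face of the aluminium ledge; x up the slope, y left along the ledge, z square out of it. Surface x 0 to 200, y -125 to 125 mm; ledge x -12 to 0, 14 high. The dark stile is fixed on it at x 0 to 160, y 95 to 125, 28 high; staves butt on its face y = 95.
- pale_stave: loose pale wooden stave, 160 long (its x), 48 wide (its y), 28 thick (its z), about 0.17 kg. Origin at the centre of its underside. Starts on the deck, 94 to 114 mm right of the stile, lower end on the ledge, axes as the deck's. The ledge drags on its lower end: pushed sideways, it turns least if pushed about 50 mm up from the ledge. Home: origin at deck (80, 71, 0).
- oak_wedge: loose pale oak wedge, 26 wide (its x, parallel sides), 80 long (its y), 18 thick at its -y end tapering to 4 at +y, 50 g. Origin at the centre of its flat underside. Starts flat on the deck in the gap between stile and pale stave, thin end on the ledge, its y pointing straight down the slope, over 30 mm from either side. Any free spot on the bench will do for it.
- brown_stave: loose orange-brown wooden stave, 160 long (its x), 44 wide (its y), 28 thick (its z), about 0.16 kg; the same either way round. Origin at the centre of its underside. Starts flat on the bench left or right of the board, wax tin beside it, x within 0.5 rad of straight away from the robot. (A like-coloured longer block at the far right is fixed.) Home: origin at deck (80, 25, 0) mm.
- wax_tin: round wax tin, 67 across, 24 high, beside one long edge of the brown stave and about 10 mm from it, so that no finger fits between; leave it alone. Origin at the centre of its underside.
- block_plane: steel block plane, 49 x 161 (its x, y), 55 high, on the bench on the side of the board where the brown stave is not; leave it alone. Origin at the centre of its underside.
- oil_can: tall oil can, 60 across with a thin spout up to 275 high, standing in front of the board to the left or right; leave it alone. Origin at the centre of its underside.
- glue_jar: glue jar with black cap, 59 across, 76 high, in front of the board on the other side from the oil can; leave it alone. Origin at the centre of its underside.

How it is judged (in metres and radians):
At the end, for the whole second after the job is handed in: Wedge at rest on the bench, off the board. Both staves still and flat on the deck (3 mm, 0.04 rad), lengthwise up the slope (0.025 rad), lower ends within 3 mm of the ledge; pale stave within 2 mm of the stile, brown stave on its other side within about 2 mm of it (x of pale_stave in the frame of deck between 0.077 and 0.083 m and z of pale_stave in the frame of deck between -0.003 and 0.003 m and y of pale_stave in the frame of deck between 0.069 and 0.073 m and angle between the x axis of each of pale_stave, brown_stave and the x axis of deck, either way round below 0.025 rad and angle between the z axis of each of pale_stave, brown_stave and the z axis of deck, either way round below 0.04 rad and linear speed of each of pale_stave, brown_stave, oak_wedge below 0.01 m/s and x of brown_stave in the frame of deck between 0.077 and 0.083 m and z of brown_stave in the frame of deck between -0.003 and 0.003 m and y of brown_stave in the frame of deck between 0.021 and 0.029 m and distance between pale_stave and brown_stave below 0.0482 m and height (world z) of oak_wedge below 0.02 m and contact force between oak_wedge and cradle below 0.05 N); the robot touches nothing.
It fails at once if the wax tin is moved more than 15 mm or tipped (distance of wax_tin from where it was at the start of the episode above 0.015 m or angle between wax_tin's own z axis and vertical above 0.3 rad).
It fails at once if the block plane is moved more than 15 mm or tipped (distance of block_plane from where it was at the start of the episode above 0.015 m or angle between block_plane's own z axis and vertical above 0.3 rad).
It fails at once if the oil can is moved more than 15 mm or tipped (distance of oil_can from where it was at the start of the episode above 0.015 m or angle between oil_can's own z axis and vertical above 0.3 rad).
It fails at once if the glue jar is moved more than 15 mm or tipped (distance of glue_jar from where it was at the start of the episode above 0.015 m or angle between glue_jar's own z axis and vertical above 0.3 rad).
It also fails if it takes over 72 s, if anything falls off the work surface, if the arm or the gripper's body presses on something with over 40 N, if the wrist force passes 120 N, or if a joint passes its speed limit or range.

## Working session

There is one attempt and no reset: what is moved stays moved. The work goes in short steps, Python scripts to look and compute and a tool call to move; the robot and the scene stay as the last step left them, time stands still between calls to the robot, and variables do not carry over. Pictures are saved under pics/ and viewed, at most 10 in all, crops included, and the job is handed in when it is done.

Besides the shell and the picture viewer there is one more tool, called after ">>>" as name(argument=value, ...), one argument or row to a line, values as JSON. drive_tool: Moves the arm, as the interface text tells. Its arguments: {"type":"object","properties":{"steps":{"type":"array","items":{"type":"object","properties":{"twist":{"type":"array","items":{"type":"number"}},"slide":{"type":"array","items":{"type":"number"}},"fingers":{"type":"number"}}}}},"required":["steps"]}

```bash
mkdir -p pics
cat > h.py <<'E'
import numpy as np, cv2
from workcell import r
def grab(n):
    s=r.state(); p=r.camera_params(n); im,d=r.grab_frame(n)
    f=200/np.tan(np.radians(p['vertical_fov'])/2)
    if 'T' in p: T=np.array(p['T'])
    else:
        w,x,y,z=s['tool_rot']
        from scipy.spatial.transform import Rotation as R
        A=np.eye(4);A[:3,:3]=R.from_quat([x,y,z,w]).as_matrix();A[:3,3]=s['position'];T=A@np.array(p['mount'])
    np.savez('last_'+n,im=im,d=d,T=T,f=f,cx=p['cx'],cy=p['cy'])
    return im,d
def world(n,us=None,vs=None):
    q=np.load('last_'+n+'.npz');d=q['d'];f=q['f']
    V,U=np.mgrid[0:400,0:640]
    P=np.stack([(U-q['cx'])/f*d,-(V-q['cy'])/f*d,-d],-1)
    W=P@q['T'][:3,:3].T+q['T'][:3,3]
    W[d==0]=np.nan
    return W
def save(im,n): cv2.imwrite('pics/'+n,im[...,::-1])
E
python3 - <<'E'
from h import *
print(r.state())
for n in('top','side','wrist'): print(n,{k:(np.round(v,3).tolist() if not isinstance(v,str) else v) for k,v in r.camera_params(n).items()})
im,d=grab('top');save(im,'top.png')
im,d=grab('side');save(im,'side.png')
E
```

```text
{'clock': 0.0, 'joint_positions': array([ 1.39759220e+00,  3.85580345e-01,  6.55545655e-03, -5.05507997e-04,
       -1.19400331e+00, -2.58577584e-01]), 'qd': array([-0.00073644, -0.00017648,  0.00033091, -0.00026017,  0.00095037,
       -0.00054446]), 'effort': array([ 4.20751621e-05, -3.92288160e+01,  1.88397771e+01,  4.18619111e+00,
       -4.60400741e-03, -8.42359015e-06]), 'position': array([261.29969855, 567.07857807, 230.17873383]), 'tool_rot': array([ 1.12494218e-03,  9.76765328e-01, -2.14308642e-01, -1.87084125e-04]), 'wrist_force': array([-0.29260074,  0.54450081,  0.21502456]), 'wrist_torque': array([-0.00054395, -0.01308648,  0.00379949]), 'grasp_force': 0.0, 'grip_width': 85.39648525112166}
top {'vertical_fov': 55.007, 'cx': 324.087, 'cy': 202.731, 'T': [[-0.026, 0.987, -0.158, 306.617], [-1.0, -0.025, 0.013, 36.5], [0.009, 0.158, 0.987, 1114.943], [0.0, 0.0, 0.0, 1.0]]}
side {'vertical_fov': 42.286, 'cx': 324.01, 'cy': 196.864, 'T': [[0.997, 0.036, -0.07, 358.952], [-0.079, 0.437, -0.896, -1208.713], [-0.002, 0.899, 0.439, 708.095], [0.0, 0.0, 0.0, 1.0]]}
wrist {'vertical_fov': 62.966, 'cx': 315.6, 'cy': 194.516, 'mount': [[0.001, 0.959, 0.285, 72.342], [1.0, -0.0, -0.001, -0.784], [-0.001, 0.285, -0.959, -141.963], [0.0, 0.0, 0.0, 1.0]]}
```

View pics/top.png

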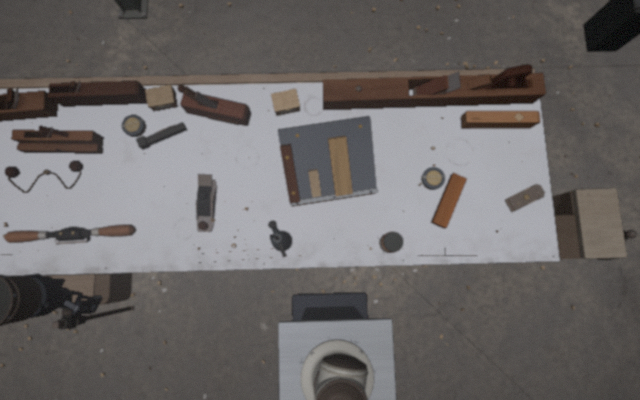

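View pics/side.png

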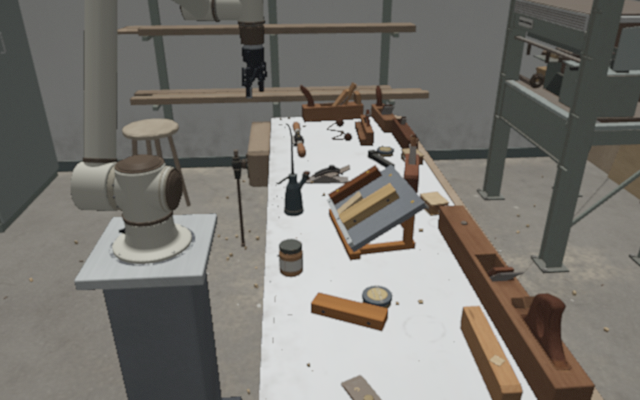

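The top view shows the stile at (290,173), wedge at (314,183), pale stave at (340,166), and ledge from (293,203) to (377,193). The brown stave is at (449,200), tin (432,178), oil can (280,240), jar (391,242) and plane (206,200).

Run:
```python
from h import *
W=world('top')
q=np.load('last_top.npz')
# deck plane fit
m=np.zeros((400,640),bool);m[125:195,354:368]=1
P=W[m];P=P[~np.isnan(P[:,0])]
for _ in range(3):
    c=np.linalg.lstsq(np.c_[P[:,:2],np.ones(len(P))],P[:,2],rcond=None)[0]
    e=np.c_[P[:,:2],np.ones(len(P))]@c-P[:,2];P=P[abs(e)<4]
g=np.hypot(c[0],c[1]);print('deck slope deg',np.degrees(np.arctan(g)),'yaw',np.degrees(np.arctan2(c[1],c[0])),e.std(),len(P),c)
for nm,(u,v) in dict(stileLow=(295,200),stileTop=(286,146),ledgeL=(293,203),ledgeR=(376,193),deckTR=(369,119),deckTL=(281,129),pale=(340,166),wedge=(314,183),brown=(449,200),tin=(432,178),jar=(391,242),can=(280,240),plane=(206,200)).items():
    print(nm,np.round(W[v,u],0))
hsv=cv2.cvtColor(q['im'],cv2.COLOR_RGB2HSV)
z=W[...,2]
def rect(mask,box,nm):
    k=np.zeros_like(mask);x0,y0,x1,y1=box;k[y0:y1,x0:x1]=1;k&=mask
    n,l,s,cc=cv2.connectedComponentsWithStats(k.astype(np.uint8));i=1+np.argmax(s[1:,4]);P=W[l==i];P=P[~np.isnan(P[:,0])]
    zz=np.median(P[:,2]);print(nm,[np.round(t,1) for t in cv2.minAreaRect(P[:,:2].astype(np.float32))],zz,len(P))
rect((z>12)&(z<40),(425,168,475,235),'brown+')
rect((hsv[...,1]>150)&(z>10),(425,165,475,235),'brown')
rect((z>12),(415,160,446,192),'tin')
rect((z>12),(375,225,408,260),'jar')
rect((z>12),(260,215,300,260),'can')
rect((z>12),(190,165,222,240),'plane')
```

```text
deck slope deg 29.646192667923582 yaw 9.3417162756612 1.6985508268421827 772 [ 5.61597813e-01  9.23850756e-02 -2.35217672e+02]
stileLow [483. 103.  70.]
stileTop [613. 119. 148.]
ledgeL [478. 109.  54.]
ledgeR [ 510. -132.   -1.]
deckTR [ 685. -102.  142.]
deckTL [662. 132. 142.]
pale [565. -22. 114.]
wedge [529.  49.  72.]
brown [ 480. -338.   26.]
tin [ 546. -294.   24.]
jar [ 361. -155.   77.]
can [371. 140. 122.]
plane [494. 356.  42.]
brown+ [array([ 481.4, -340.5]), array([ 45.3, 160.5]), np.float64(63.5)] 27.883867243785062 907
brown [array([ 447.3, -328.3]), array([0., 0.]), np.float64(0.0)] 29.990746445060267 1
tin [array([ 547.3, -299.1]), array([65.5, 65.1]), np.float64(80.0)] 23.590870850098327 420
jar [array([ 363.4, -159.5]), array([56.9, 56. ]), np.float64(22.0)] 75.82521045461795 409
can [array([377.8, 146.3]), array([88.9, 58.2]), np.float64(49.4)] 99.7172078868058 468
plane [array([506. , 361.8]), array([ 50.1, 127. ]), np.float64(85.1)] 39.75128178198736 706
```

>>> drive_tool(
  steps=[
    {"slide": [4, -2, 0], "twist": [0, 0, 6.4], "fingers": 1},
    {"slide": [4, -2, 0], "twist": [0, 0, 6.4], "fingers": 1},
    {"slide": [4, -2, 0], "twist": [0, 0, 6.4], "fingers": 1},
    {"slide": [4, -2, 0], "twist": [0, 0, 6.4], "fingers": 1},
    {"slide": [4, -2, 0], "twist": [0, 0, 6.4], "fingers": 1},
  ],
)

```text
clock: 0.6
position: [462.7, 466.5, 230.8]
tool_rot: [0.0, 0.998, 0.066, -0.0]
wrist_force: [0.1, 1.0, 0.8]
grip_width: 85.5
grasp_force: 0.0
```

>>> drive_tool(
  steps=[
    {"slide": [0.7, -4.7, 0], "twist": [0, 0, 0], "fingers": 0.6},
    {"slide": [0.7, -4.7, 0], "twist": [0, 0, 0], "fingers": 0.6},
    {"slide": [0.7, -4.7, 0], "twist": [0, 0, 0], "fingers": 0.6},
    {"slide": [0.7, -4.7, 0], "twist": [0, 0, 0], "fingers": 0.6},
    {"slide": [0.7, -4.7, 0], "twist": [0, 0, 0], "fingers": 0.6},
  ],
)

```text
clock: 1.1
position: [496.2, 230.6, 230.9]
tool_rot: [0.0, 0.998, 0.063, -0.0]
wrist_force: [0.6, -1.1, -0.9]
grip_width: 51.1
grasp_force: 0.0
```

>>> drive_tool(
  steps=[
    {"slide": [0, -4.8, 0], "twist": [0.8, -5.9, 0], "fingers": 0.6},
    {"slide": [0, -4.8, 0], "twist": [0.8, -5.9, 0], "fingers": 0.6},
    {"slide": [0, -4.8, 0], "twist": [0.8, -5.9, 0], "fingers": 0.6},
    {"slide": [0, -4.8, 0], "twist": [0.8, -5.9, 0], "fingers": 0.6},
    {"slide": [0, -4.8, 0], "twist": [0.8, -5.9, 0], "fingers": 0.6},
  ],
)

```text
clock: 1.6
position: [495.5, -8.8, 231.6]
tool_rot: [-0.019, 0.964, 0.062, 0.258]
wrist_force: [1.5, -0.8, -0.5]
grip_width: 51.5
grasp_force: 0.0
```

Run:
```python
from h import *
im,d=grab('wrist');save(im,'w1.png')
W=world('top');k=W[210:262,255:305].reshape(-1,3);k=k[k[:,2]>130];print('can high',k[np.argsort(-k[:,2])[:6]].round())
```

```text
can high [[366. 143. 276.]
 [364. 143. 274.]
 [364. 141. 274.]
 [366. 146. 272.]
 [371. 146. 272.]
 [371. 144. 271.]]
```

View pics/w1.png

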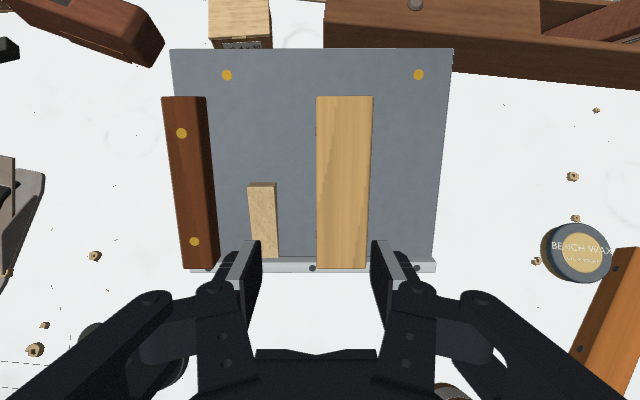

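The wrist view shows the stile at (190,180), wedge (262,220), pale stave (343,180) and the ledge along row 265. The deck's back edge runs (170,50)–(452,50).

```bash
cat >> h.py <<'E'
from scipy.spatial.transform import Rotation as R
def deckframe(o,yaw):
    return R.from_euler('z',yaw).as_matrix()@R.from_euler('y',-np.pi/6).as_matrix(),np.array(o,float)
def loc(W,F): return (W-F[1])@F[0]
E
python3 - <<'E'
from h import *
W=world('wrist');q=np.load('last_wrist.npz');hsv=cv2.cvtColor(q['im'],cv2.COLOR_RGB2HSV)
m=np.zeros((400,640),bool);m[58:240,385:425]=1;m[60:90,180:440]=1;m[110:240,225:245]=1
P=W[m&(hsv[...,1]<70)];P=P[~np.isnan(P[:,0])]
A=np.c_[P[:,:2],np.ones(len(P))]
for _ in range(4):
    c=np.linalg.lstsq(A,P[:,2],rcond=None)[0];e=A@c-P[:,2];k=abs(e)<3;A=A[k];P=P[k]
print('slope',np.degrees(np.arctan(np.hypot(*c[:2]))),'yaw',np.degrees(np.arctan2(c[1],c[0])),e.std(),len(P))
yaw=np.arctan2(c[1],c[0])
F=deckframe([500,-11,c@[500,-11,1]],yaw)
L=loc(W,F)
def rect(mask,box,nm):
    k=np.zeros_like(mask);x0,y0,x1,y1=box;k[y0:y1,x0:x1]=1;k&=mask
    n,l,s,cc=cv2.connectedComponentsWithStats(k.astype(np.uint8));i=1+np.argmax(s[1:,4]);P=L[l==i];P=P[~np.isnan(P[:,0])]
    lo,hi=np.percentile(P,[.5,99.5],axis=0)
    (c0,c1),sz,a=cv2.minAreaRect(P[:,:2].astype(np.float32));print(nm,round(c0,1),round(c1,1),np.round(sz,1),round(a,2),'ext',lo.round(1),hi.round(1),len(P))
z=L[...,2]
rect((z>22)&(z<34),(150,80,225,275),'stile')
rect((z>22)&(z<34),(295,80,400,275),'pale')
rect((z>2.5)&(z<24)&(hsv[...,1]>40),(230,170,300,262),'wedge')
rect(abs(z)<3.5,(150,30,470,256),'deck')
rect((z>9)&(z<18)&(hsv[...,1]<70),(240,240,445,275),'ledge')
E
```

```text
slope 29.993121020990348 yaw 7.371267415237853 0.8298459029738168 16227
stile 85.4 117.5 [159.2  30.6] 0.27 ext [  6.9 102.5  22.5] [164.9 132.1  29.8] 6044
pale 85.3 -20.5 [159.3  48. ] 0.02 ext [  7.1 -43.8  26. ] [164.9   3.5  29.7] 9288
wedge 45.5 55.3 [80.4 26.2] 0.12 ext [ 5.9 42.3  3. ] [85.5 67.9 18.5] 1908
deck 105.6 7.9 [250.7 199.8] 89.96 ext [   8.6 -115.5   -1.9] [204.4 128.6   2. ] 38295
ledge -0.2 4.1 [108.6  12.7] 89.99 ext [ -6.2 -49.9   9.1] [ 5.9 58.  15.7] 936
```

```bash
cat >> h.py <<'E'
F0=deckframe([500,-11,0],np.radians(7.4))
def setup():
    W=world('wrist')
DO=None
import os
if os.path.exists('deck.npy'):
    DO=np.load('deck.npy'); D=(F0[0],DO)
def cur():
    s=r.state();w,x,y,z=s['tool_rot'];return np.array(s['position']),R.from_quat([x,y,z,w]),s
TD=np.diag([1.,-1,-1]) # tool x=frame x, tool z=-frame z
def go(pd,M=None,frame=None):
    """pd deck point -> print world delta cm & rotvec deg"""
    fr=frame or D
    p,q,s=cur();t=fr[1]+fr[0]@np.array(pd,float)
    Rt=R.from_matrix(fr[0]@TD)
    rv=(Rt*q.inv()).as_rotvec(degrees=True)
    print('dcm',((t-p)/10).round(2),'rot',rv.round(2),'| tcp now deck',((p-D[1])@D[0]).round(1))
    return t
E
python3 - <<'E'
import numpy as np,h
from h import *
W=world('wrist')
# deck z at (500,-11)
q=np.load('last_wrist.npz');hsv=cv2.cvtColor(q['im'],cv2.COLOR_RGB2HSV)
m=np.zeros((400,640),bool);m[58:240,385:425]=1;m[60:90,180:440]=1
L=loc(W,F0)[m];z=np.nanmedian(L[:,2]);print('n off',z)
o=F0[1]+F0[0]@np.array([5.6,7.6,0])+F0[0][:,2]*(z)
# recheck x offset shift due to normal offset
L2=loc(W,(F0[0],o));
mm=np.zeros((400,640),bool);mm[100:260,318:370]=1
P=L2[mm&(L2[...,2]>22)&(L2[...,2]<33)];print('pale ext',np.percentile(P,[.5,50,99.5],axis=0).round(1))
E
```

```text
n off 36.101257961274804
pale ext [[ 31.9 -51.2  26.1]
 [110.9 -28.1  28. ]
 [177.   -5.9  29.7]]
```

```bash
python3 - <<'E'
from h import *
o=np.array([500,-11,36.1/np.cos(np.pi/6)])+F0[0]@np.array([5.6,7.6,0]);np.save('deck.npy',o);print(o)
E
python3 - <<'E'
from h import *
L=loc(world('wrist'),D);mm=np.zeros((400,640),bool);mm[90:270,300:395]=1
P=L[mm&(L[...,2]>22)&(L[...,2]<33)];print('pale ext',np.percentile(P,[.5,50,99.5],axis=0).round(1))
go([50,47.7,60]);go([50,47.7,2])
print('axes',D[0].round(3))
E
```

```text
[503.83050301  -2.83867372  44.48468944]
pale ext [[  1.5 -51.4  26. ]
 [ 89.2 -27.6  27.9]
 [159.3  -4.2  29.7]]
dcm [  2.18   6.19 -10.53] rot [-0.17 -0.43  0.56] | tcp now deck [ 77.1 -10.9 166. ]
dcm [  5.05   6.57 -15.56] rot [-0.17 -0.43  0.56] | tcp now deck [ 77.1 -10.9 166. ]
axes [[ 0.859 -0.129 -0.496]
 [ 0.112  0.992 -0.064]
 [ 0.5    0.     0.866]]
```

>>> drive_tool(
  steps=[
    {"slide": [0.55, 1.55, -2.6], "twist": [0, -0.1, 0.2], "fingers": 0.6},
    {"slide": [0.55, 1.55, -2.6], "twist": [0, -0.1, 0.2], "fingers": 0.6},
    {"slide": [0.55, 1.55, -2.6], "twist": [0, -0.1, 0.2], "fingers": 0.6},
    {"slide": [0.53, 1.55, -2.7], "twist": [0, 0, 0], "fingers": 0.6},
    {"slide": [0, 0, 0], "twist": [0, 0, 0], "fingers": 0.6},
  ],
)

```text
clock: 2.15
position: [522.8, 49.9, 160.1]
tool_rot: [-0.026, 0.97, 0.07, 0.231]
wrist_force: [-0.2, 1.1, 0.4]
grip_width: 51.0
grasp_force: 0.0
```

Run:
```python
from h import *
go([50,47.7,2])
```

```text
dcm [ 1.68  0.01 -8.89] rot [-0.57 -3.22 -1.07] | tcp now deck [80.  49.8 87.3]
```

>>> drive_tool(
  steps=[
    {"slide": [0.2, 0, -1.0], "twist": [-0.1, -0.6, -0.2], "fingers": 0.6},
    {"slide": [0.2, 0, -1.0], "twist": [-0.1, -0.6, -0.2], "fingers": 0.6},
    {"slide": [0.2, 0, -1.0], "twist": [-0.1, -0.6, -0.2], "fingers": 0.6},
    {"slide": [0, 0, 0], "twist": [0, 0, 0], "fingers": 0.6},
    {"slide": [0, 0, 0], "twist": [0, 0, 0], "fingers": 0.6},
  ],
)

```text
clock: 2.65
position: [532.3, 44.7, 155.2]
tool_rot: [-0.026, 0.971, 0.067, 0.229]
wrist_force: [0.2, -0.6, -0.5]
grip_width: 51.1
grasp_force: 0.0
```

Run:
```python
from h import *
go([50,47.7,2]);print(r.state()['joint_positions'].round(3))
```

```text
dcm [ 0.73  0.52 -8.4 ] rot [-0.71 -3.46 -0.77] | tcp now deck [85.1 43.5 78.7]
[ 0.385  0.123 -0.858  0.601 -0.161  0.749]
```

```bash
cat >> h.py <<'E'
def go2(pd,tilt=10,yaw=7.4,world=None):
    p,q,s=cur();t=np.array(world,float) if world is not None else D[1]+D[0]@np.array(pd,float)
    Rt=R.from_euler('z',yaw,degrees=True)*R.from_euler('y',-tilt,degrees=True)*R.from_matrix(TD)
    print('d',((t-p)/10).round(2),'rot',(Rt*q.inv()).as_rotvec(degrees=True).round(2),'| deck',((p-D[1])@D[0]).round(1),'q',s['joint_positions'].round(2),'F',s['wrist_force'].round(1))
E
python3 - <<'E'
from h import *
go2([56,47.7,60]);go2([56,47.7,6])
E
```

```text
d [-1.63  0.21 -3.08] rot [-3.41 16.36 -0.56] | deck [85.1 43.5 78.7] q [ 0.39  0.12 -0.86  0.6  -0.16  0.75] F [ 0.2 -0.6 -0.5]
d [ 1.05  0.56 -7.75] rot [-3.41 16.36 -0.56] | deck [85.1 43.5 78.7] q [ 0.39  0.12 -0.86  0.6  -0.16  0.75] F [ 0.2 -0.6 -0.5]
```

>>> drive_tool(
  steps=[
    {"slide": [0, 0, 0], "twist": [-0.8, 4.1, -0.1], "fingers": 0.6},
    {"slide": [0, 0, 0], "twist": [-0.8, 4.1, -0.1], "fingers": 0.6},
    {"slide": [-0.5, 0, -0.8], "twist": [-0.8, 4.1, -0.1], "fingers": 0.6},
    {"slide": [-0.5, 0.1, -0.8], "twist": [-0.8, 4.1, -0.1], "fingers": 0.6},
    {"slide": [-0.6, 0.1, -1.0], "twist": [0, 0, 0], "fingers": 0.6},
  ],
)

```text
clock: 3.15
position: [522.0, 43.9, 131.6]
tool_rot: [-0.005, 0.993, 0.064, 0.102]
wrist_force: [0.7, 0.4, 0.0]
grip_width: 51.3
grasp_force: 0.0
```

Run:
```python
from h import *
go2([56,47.7,6])
```

```text
d [ 2.08  0.64 -5.39] rot [-0.03  1.74  0.02] | deck [64.4 44.  63.5] q [ 0.43  0.23 -0.57  0.12 -0.58  1.18] F [0.7 0.4 0. ]
```

>>> drive_tool(
  steps=[
    {"slide": [0.5, 0.2, -1.3], "twist": [0, 0.4, 0], "fingers": 0.6},
    {"slide": [0.5, 0.2, -1.3], "twist": [0, 0.4, 0], "fingers": 0.6},
    {"slide": [0.5, 0.2, -1.3], "twist": [0, 0.4, 0], "fingers": 0.6},
    {"slide": [0.6, 0, -1.3], "twist": [0, 0.4, 0], "fingers": 0.6},
    {"slide": [0, 0, 0], "twist": [0, 0, 0], "fingers": 0.6},
  ],
)

```text
clock: 3.65
position: [539.9, 48.2, 75.9]
tool_rot: [-0.004, 0.994, 0.064, 0.085]
wrist_force: [-0.2, -0.1, 0.3]
grip_width: 51.3
grasp_force: 0.0
```

Run:
```python
from h import *
go2([56,47.7,6])
```

```text
d [0.29 0.21 0.17] rot [ 0.15 -0.27  0.06] | deck [52.4 46.   6.1] q [ 0.42  0.35 -0.56  0.1  -0.5   1.2 ] F [-0.2 -0.1  0.3]
```

Positioned; close, then lift straight up.

>>> drive_tool(
  steps=[
    {"slide": [0.2, 0.2, 0.1], "twist": [0, 0, 0], "fingers": 0.6},
    {"slide": [0, 0, 0], "twist": [0, 0, 0], "fingers": 0},
    {"slide": [0, 0, 0], "twist": [0, 0, 0], "fingers": 0},
    {"slide": [0, 0, 0], "twist": [0, 0, 0], "fingers": 0},
    {"slide": [0, 0, 0], "twist": [0, 0, 0], "fingers": 0},
  ],
)

```text
clock: 4.15
position: [542.3, 50.7, 80.4]
tool_rot: [-0.005, 0.994, 0.064, 0.087]
wrist_force: [-1.6, 0.6, 5.6]
grip_width: 23.6
grasp_force: 59.4
```

>>> drive_tool(
  steps=[
    {"slide": [0, 0, 1], "twist": [0, 0, 0], "fingers": 0},
    {"slide": [0, 0, 2], "twist": [0, 0, 0], "fingers": 0},
    {"slide": [0, 0, 3], "twist": [0, 0, 0], "fingers": 0},
    {"slide": [0, 0, 3], "twist": [0, 0, 0], "fingers": 0},
    {"slide": [0, 0, 1], "twist": [0, 0, 0], "fingers": 0},
  ],
)

```text
clock: 4.65
position: [543.6, 51.1, 183.2]
tool_rot: [-0.006, 0.994, 0.064, 0.09]
wrist_force: [0.6, -0.3, -0.2]
grip_width: 24.0
grasp_force: 58.9
```

>>> drive_tool(
  steps=[
    {"slide": [-0.9, 3.9, 0], "twist": [0, 0, 0], "fingers": 0},
    {"slide": [-0.9, 3.9, 0], "twist": [-0.8, 6, 0], "fingers": 0},
    {"slide": [-0.9, 3.9, 0], "twist": [-0.8, 6, 0], "fingers": 0},
    {"slide": [-0.9, 3.9, 0], "twist": [-0.8, 6, 0], "fingers": 0},
    {"slide": [-0.9, 3.9, 0], "twist": [-0.8, 6, 0], "fingers": 0},
  ],
)

```text
clock: 5.15
position: [496.2, 247.1, 179.4]
tool_rot: [0.009, 0.99, 0.064, -0.126]
wrist_force: [1.0, -1.0, -0.9]
grip_width: 23.7
grasp_force: 59.1
```

>>> drive_tool(
  steps=[
    {"slide": [0, 0, -3.5], "twist": [-0.8, 6, 0], "fingers": 0},
    {"slide": [0, 0, -3.5], "twist": [0, 0, 0], "fingers": 0},
    {"slide": [0, 0, -3.5], "twist": [0, 0, 0], "fingers": 0},
    {"slide": [0, 0, -3], "twist": [0, 0, 0], "fingers": 0},
    {"slide": [0, 0, 0], "twist": [0, 0, 0], "fingers": 0},
  ],
)

```text
clock: 5.65
position: [493.7, 243.7, 39.6]
tool_rot: [0.015, 0.981, 0.062, -0.181]
wrist_force: [-0.2, -0.7, -1.0]
grip_width: 24.0
grasp_force: 59.0
```

Run:
```python
from h import *
go2(0,tilt=-20,world=[500,245,10])
```

```text
d [ 0.63  0.13 -2.96] rot [ 0.54 -0.87  0.04] | deck [ 16.3 245.8 -15.1] q [ 0.65  0.63 -0.08 -0.19 -1.19  1.15] F [-0.2 -0.7 -1. ]
```

>>> drive_tool(
  steps=[
    {"slide": [0, 0, -1], "twist": [0, 0, 0], "fingers": 0},
    {"slide": [0, 0, -1], "twist": [0, 0, 0], "fingers": 0},
    {"slide": [0, 0, -0.7], "twist": [0, 0, 0], "fingers": 0},
    {"slide": [0, 0, -0.2], "twist": [0, 0, 0], "fingers": 0},
    {"slide": [0, 0, 0], "twist": [0, 0, 0], "fingers": 0},
  ],
)

```text
clock: 6.15
position: [497.1, 245.6, 15.6]
tool_rot: [0.013, 0.982, 0.064, -0.176]
wrist_force: [-0.1, -0.5, -0.2]
grip_width: 23.7
grasp_force: 59.0
```

>>> drive_tool(
  steps=[
    {"slide": [0, 0, 0], "twist": [0, 0, 0], "fingers": 0.6},
    {"slide": [0, 0, 0], "twist": [0, 0, 0], "fingers": 0.6},
    {"slide": [0, 0, 0], "twist": [0, 0, 0], "fingers": 0.6},
    {"slide": [0, 0, 0], "twist": [0, 0, 0], "fingers": 0.6},
    {"slide": [0, 0, 1], "twist": [0, 0, 0], "fingers": 0.6},
  ],
)

```text
clock: 6.65
position: [496.1, 245.1, 24.7]
tool_rot: [0.013, 0.982, 0.063, -0.177]
wrist_force: [-0.2, -1.7, -0.7]
grip_width: 51.4
grasp_force: 0.0
```

>>> drive_tool(
  steps=[
    {"slide": [0.6, 0, 3], "twist": [0.8, -6, 0], "fingers": 0.6},
    {"slide": [0.6, 0, 4.5], "twist": [0.8, -6, 0], "fingers": 0.2},
    {"slide": [0.6, 0, 4.5], "twist": [0.8, -6, 0], "fingers": 0},
    {"slide": [0.6, 0, 4.5], "twist": [0.8, -6, 0], "fingers": 0},
    {"slide": [0.6, -2, 2], "twist": [0.8, -6, 0], "fingers": 0},
  ],
)

```text
clock: 7.15
position: [529.7, 228.4, 217.4]
tool_rot: [-0.008, 0.993, 0.065, 0.094]
wrist_force: [0.4, -0.8, 0.1]
grip_width: -0.0
grasp_force: 0.0
```

Run:
```python
from h import *
go2([50,-80,70]);go2([50,-80,8])
```

```text
d [ -0.73 -30.95  -8.73] rot [-0.35  0.74 -0.15] | deck [134.4 225.9 122. ] q [ 0.74  0.23 -0.32  0.14 -0.87  0.88] F [ 0.4 -0.8  0.1]
d [  2.34 -30.55 -14.1 ] rot [-0.35  0.74 -0.15] | deck [134.4 225.9 122. ] q [ 0.74  0.23 -0.32  0.14 -0.87  0.88] F [ 0.4 -0.8  0.1]
```

>>> drive_tool(
  steps=[
    {"slide": [-0.1, -4.6, 0], "twist": [0, 0.1, 0], "fingers": 0},
    {"slide": [-0.1, -4.6, 0], "twist": [0, 0.1, 0], "fingers": 0},
    {"slide": [-0.1, -4.6, 0], "twist": [0, 0.1, 0], "fingers": 0},
    {"slide": [-0.1, -4.6, 0], "twist": [0, 0.1, 0], "fingers": 0},
    {"slide": [-0.1, -4.6, 0], "twist": [0, 0.1, 0], "fingers": 0},
  ],
)

```text
clock: 7.65
position: [521.5, -6.1, 211.6]
tool_rot: [-0.005, 0.994, 0.064, 0.083]
wrist_force: [1.0, -0.1, 0.3]
grip_width: -0.0
grasp_force: 0.0
```

>>> drive_tool(
  steps=[
    {"slide": [0, -4, 0], "twist": [0, 0, 0], "fingers": 0},
    {"slide": [0, -3.8, -1], "twist": [0, 0, 0], "fingers": 0},
    {"slide": [0, 0, -3.5], "twist": [0, 0, 0], "fingers": 0},
    {"slide": [0, 0, -3], "twist": [0, 0, 0], "fingers": 0},
    {"slide": [0, 0, 0], "twist": [0, 0, 0], "fingers": 0},
  ],
)

```text
clock: 8.15
position: [518.9, -83.2, 132.2]
tool_rot: [-0.005, 0.995, 0.063, 0.078]
wrist_force: [-0.6, 0.2, 1.1]
grip_width: -0.1
grasp_force: 0.0
```

Run:
```python
from h import *
go2([50,-80,10])
im,d=grab('wrist');save(im,'w2.png')
```

```text
d [ 3.33  0.6  -5.4 ] rot [ 0.09 -1.03  0.14] | deck [ 47.8 -81.7  73.7] q [ 0.15  0.25 -0.48  0.   -0.68  1.54] F [-0.6  0.2  1.1]
```

View pics/w2.png

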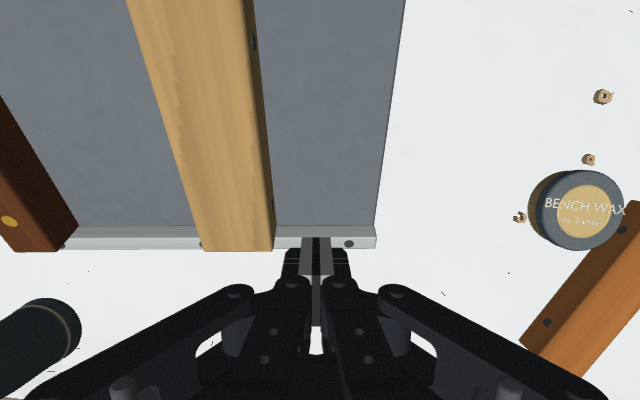

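The view shows the closed fingertips at (317,250), about 45 px right of the pale stave's right edge (272,250). I'll descend, then push left.

>>> drive_tool(
  steps=[
    {"slide": [0.85, 0.15, -1.4], "twist": [0, -0.3, 0], "fingers": 0},
    {"slide": [0.85, 0.15, -1.4], "twist": [0, -0.3, 0], "fingers": 0},
    {"slide": [0.85, 0.15, -1.4], "twist": [0, -0.3, 0], "fingers": 0},
    {"slide": [0.8, 0.15, -1.2], "twist": [0, 0, 0], "fingers": 0},
    {"slide": [0, 0, 0], "twist": [0, 0, 0], "fingers": 0},
  ],
)

```text
clock: 8.7
position: [556.6, -75.9, 81.5]
tool_rot: [-0.005, 0.994, 0.065, 0.09]
wrist_force: [-0.2, 0.8, 0.1]
grip_width: -0.1
grasp_force: 0.0
```

Run:
```python
from h import *
go2([50,20,10])
```

```text
d [-1.74  9.78 -0.33] rot [ 0.08  0.36 -0.03] | deck [ 55.7 -79.3  10.6] q [ 0.16  0.37 -0.48  0.01 -0.55  1.53] F [-0.2  0.8  0.1]
```

>>> drive_tool(
  steps=[
    {"slide": [-0.18, 1, -0.03], "twist": [0, 0, 0], "fingers": 0},
    {"slide": [-0.18, 1, -0.03], "twist": [0, 0, 0], "fingers": 0},
    {"slide": [-0.18, 1, -0.03], "twist": [0, 0, 0], "fingers": 0},
    {"slide": [-0.18, 1, -0.03], "twist": [0, 0, 0], "fingers": 0},
    {"slide": [-0.18, 1, -0.03], "twist": [0, 0, 0], "fingers": 0},
  ],
)

```text
clock: 9.2
position: [546.7, -25.4, 80.5]
tool_rot: [-0.005, 0.994, 0.064, 0.091]
wrist_force: [0.4, -2.1, 1.2]
grip_width: -0.2
grasp_force: 1.0
```

>>> drive_tool(
  steps=[
    {"slide": [-0.18, 1, -0.03], "twist": [0, 0, 0], "fingers": 0},
    {"slide": [-0.18, 1, -0.03], "twist": [0, 0, 0], "fingers": 0},
    {"slide": [-0.18, 1, -0.03], "twist": [0, 0, 0], "fingers": 0},
    {"slide": [-0.18, 1, -0.03], "twist": [0, 0, 0], "fingers": 0},
    {"slide": [-0.15, 1, 0], "twist": [0, 0, 0], "fingers": 0},
  ],
)

```text
clock: 9.7
position: [537.5, 24.4, 78.5]
tool_rot: [-0.005, 0.994, 0.064, 0.09]
wrist_force: [1.8, -1.8, 0.5]
grip_width: 0.2
grasp_force: 1.0
```

```bash
cat >> h.py <<'E'
def pale(n='wrist',ylim=(-140,92),zlim=(23,33)):
    L=loc(world(n),D);q=np.load('last_'+n+'.npz');hsv=cv2.cvtColor(q['im'],cv2.COLOR_RGB2HSV)
    m=(L[...,2]>zlim[0])&(L[...,2]<zlim[1])&(L[...,0]>-10)&(L[...,0]<175)&(L[...,1]>-140)&(L[...,1]<140)&(hsv[...,1]>60)&(hsv[...,2]>30)
    k,l,s,c=cv2.connectedComponentsWithStats(m.astype(np.uint8))
    for i in range(1,k):
        if s[i,4]>500:
            P=L[l==i];b=cv2.minAreaRect(P[:,:2].astype(np.float32));print([np.round(t,2) for t in b],'ext',np.percentile(P,[.5,99.5],axis=0).round(1).tolist(),'rgb',np.median(q['im'][l==i],0))
E
python3 - <<'E'
from h import *
go2([50,32,10])
grab('wrist');pale()
E
```

```text
d [ 0.01  0.95 -0.04] rot [0.07 0.33 0.03] | deck [49.  22.6 11. ] q [ 0.37  0.34 -0.57  0.1  -0.49  1.25] F [ 1.8 -1.8  0.5]
[array([ 80.27, 109.84]), array([ 31.44, 152.4 ]), np.float64(89.74)] ext [[13.1, 94.6, 23.2], [155.6, 123.9, 29.4]] rgb [97. 59. 36.]
[array([94.62, 61.16]), array([123.8 ,  48.73]), np.float64(0.23)] ext [[42.8, 37.1, 24.8], [156.2, 84.3, 29.6]] rgb [185. 152. 102.]
```

>>> drive_tool(
  steps=[
    {"slide": [-0.1, 0.5, 0], "twist": [0, 0, 0], "fingers": 0},
    {"slide": [-0.05, 0.4, 0], "twist": [0, 0, 0], "fingers": 0},
    {"slide": [-0.03, 0.2, 0], "twist": [0, 0, 0], "fingers": 0},
    {"slide": [-0.01, 0.1, 0], "twist": [0, 0, 0], "fingers": 0},
    {"slide": [0, 0, 0], "twist": [0, 0, 0], "fingers": 0},
  ],
)

```text
clock: 10.25
position: [535.7, 34.6, 78.4]
tool_rot: [-0.004, 0.994, 0.064, 0.089]
wrist_force: [2.4, -4.7, 0.3]
grip_width: -0.2
grasp_force: 2.6
```

Run:
```python
from h import *
go2([50,32,10])
grab('wrist');pale()
```

```text
d [ 0.2  -0.08 -0.03] rot [0.13 0.28 0.08] | deck [48.5 33.  11.2] q [ 0.39  0.33 -0.58  0.11 -0.49  1.22] F [ 2.4 -4.7  0.3]
[array([83.54, 86.37]), array([144.94,  78.6 ]), np.float64(0.03)] ext [[25.5, 47.5, 25.6], [155.7, 123.5, 29.6]] rgb [178.5 146.   98. ]
```

>>> drive_tool(
  steps=[
    {"slide": [-0.02, 0.15, 0], "twist": [0, 0, 0], "fingers": 0},
    {"slide": [0, 0.1, 0], "twist": [0, 0, 0], "fingers": 0},
    {"slide": [0, 0, 0], "twist": [0, 0, 0], "fingers": 0},
    {"slide": [0, 0, 0], "twist": [0, 0, 0], "fingers": 0},
    {"slide": [0, 0, 0], "twist": [0, 0, 0], "fingers": 0},
  ],
)

```text
clock: 10.8
position: [535.5, 34.8, 78.5]
tool_rot: [-0.003, 0.994, 0.063, 0.089]
wrist_force: [6.6, -16.6, -0.8]
grip_width: -0.3
grasp_force: 8.4
```

>>> drive_tool(
  steps=[
    {"slide": [0.1, -1, 0], "twist": [0, 0, 0], "fingers": 0},
    {"slide": [0.3, -2, 0.5], "twist": [0, 0, 0], "fingers": 0},
    {"slide": [0, -3, 3], "twist": [0, 0, 0], "fingers": 0.3},
    {"slide": [0, -3, 3], "twist": [0, 0, 0], "fingers": 1},
    {"slide": [0, -3, 3], "twist": [0, 0, 0], "fingers": 1},
  ],
)

```text
clock: 11.3
position: [539.3, -82.8, 174.5]
tool_rot: [-0.005, 0.994, 0.064, 0.09]
wrist_force: [0.1, -0.2, -0.3]
grip_width: 43.4
grasp_force: 0.0
```

Run:
```python
from h import *
im,d=grab('wrist');pale();save(im,'w3.png')
go2(0,tilt=-20,yaw=-26.5,world=[460,-330,200])
```

```text
[array([80.33, 85.3 ]), array([ 78.73, 159.24]), np.float64(89.72)] ext [[2.5, 46.7, 23.5], [159.4, 122.6, 29.4]] rgb [179. 147.  98.]
d [ -8.26 -24.43   1.95] rot [  5.44  30.87 -33.04] | deck [ 92.1 -87.2 103.9] q [ 0.14  0.22 -0.39  0.01 -0.77  1.55] F [ 1.6 -2.2  4.6]
```

View pics/w3.png

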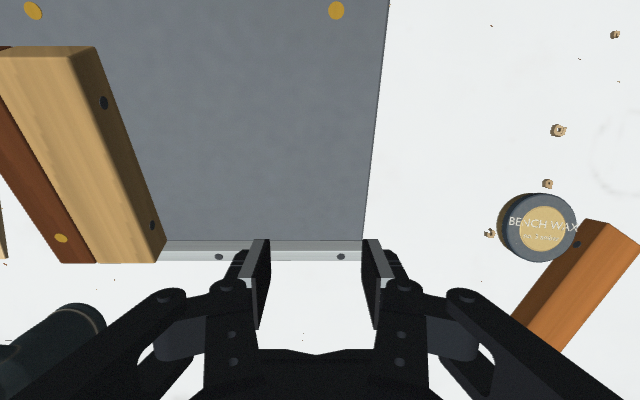

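The pale stave sits flush against the stile (joint at (95,262)) with its end on the ledge. Now to the brown stave, lower right.

>>> drive_tool(
  steps=[
    {"slide": [-1, -3, 0.2], "twist": [0.7, 3.9, -4.1], "fingers": 1},
    {"slide": [-1, -3, 0.2], "twist": [0.7, 3.9, -4.1], "fingers": 1},
    {"slide": [-1, -3, 0.2], "twist": [0.7, 3.9, -4.1], "fingers": 1},
    {"slide": [-1, -3, 0.2], "twist": [0.7, 3.9, -4.1], "fingers": 1},
    {"slide": [-1, -3, 0.2], "twist": [0.7, 3.9, -4.1], "fingers": 1},
  ],
)

```text
clock: 11.85
position: [489.4, -232.7, 183.8]
tool_rot: [-0.03, 0.989, -0.119, -0.078]
wrist_force: [0.2, -0.9, -0.6]
grip_width: 85.4
grasp_force: 0.0
```

>>> drive_tool(
  steps=[
    {"slide": [-1, -3, 0.2], "twist": [0.7, 3.9, -4.1], "fingers": 1},
    {"slide": [-1, -3, 0.2], "twist": [0.7, 3.9, -4.1], "fingers": 1},
    {"slide": [-1, -3, 0.2], "twist": [0.6, 3.6, -4.3], "fingers": 1},
    {"slide": [0, 0, 0], "twist": [0, 0, 0], "fingers": 1},
    {"slide": [0, 0, 0], "twist": [0, 0, 0], "fingers": 1},
  ],
)

```text
clock: 12.35
position: [459.4, -322.2, 188.6]
tool_rot: [-0.044, 0.958, -0.226, -0.174]
wrist_force: [-0.3, 0.1, 0.1]
grip_width: 85.6
grasp_force: 0.0
```

Run:
```python
from h import *
im,d=grab('wrist');W=world('wrist')
hsv=cv2.cvtColor(im,cv2.COLOR_RGB2HSV)
m=(W[...,2]>22)&(W[...,2]<36)&(hsv[...,1]>140)
k,l,s,c=cv2.connectedComponentsWithStats(m.astype(np.uint8));i=1+np.argmax(s[1:,4]);P=W[l==i]
b=cv2.minAreaRect(P[:,:2].astype(np.float32));print(b,np.median(P[:,2]),len(P),s[i])
save(im,'w4.png');go2(0,tilt=-20,yaw=-26.5,world=[463,-331,40])
```

```text
((472.7154235839844, -335.899169921875), (42.82168960571289, 139.90969848632812), 63.64939880371094) 27.241310176278148 8637 [ 297    0   60  167 8637]
d [  0.34  -0.95 -14.92] rot [-0.6  -0.4   0.01] | deck [  -1.2 -310.3  167.8] q [-0.35  0.5   0.05 -0.05 -1.48  1.47] F [ 0.5  0.3 -0.4]
```

View pics/w4.png

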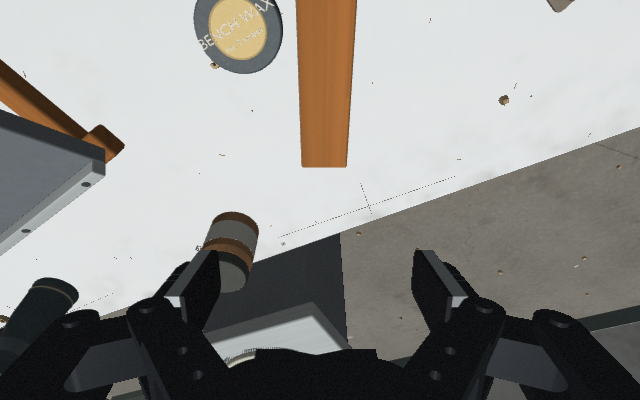

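>>> drive_tool(
  steps=[
    {"slide": [0.2, -0.5, -3.3], "twist": [-0.3, -0.2, 0], "fingers": 1},
    {"slide": [0.2, -0.4, -3.3], "twist": [-0.3, -0.2, 0], "fingers": 1},
    {"slide": [0, 0, -3.3], "twist": [0, 0, 0], "fingers": 1},
    {"slide": [0, 0, -3], "twist": [0, 0, 0], "fingers": 1},
    {"slide": [0, 0, 0], "twist": [0, 0, 0], "fingers": 1},
  ],
)

```text
clock: 12.9
position: [461.4, -328.1, 57.4]
tool_rot: [-0.04, 0.958, -0.225, -0.173]
wrist_force: [-0.2, -0.3, -0.3]
grip_width: 85.7
grasp_force: 0.0
```

Run:
```python
from h import *
go2(0,tilt=-20,yaw=-26.4,world=[463.8,-331.4,8])
```

```text
d [ 0.24 -0.33 -4.94] rot [-0.19 -0.41  0.05] | deck [ -66.2 -317.1   53.2] q [-0.35  0.63 -0.08 -0.04 -1.22  1.48] F [-0.2 -0.3 -0.3]
```

>>> drive_tool(
  steps=[
    {"slide": [0.2, -0.2, -1.4], "twist": [-0.2, -0.4, 0], "fingers": 1},
    {"slide": [0, -0.1, -1.4], "twist": [0, 0, 0], "fingers": 1},
    {"slide": [0, 0, -1.3], "twist": [0, 0, 0], "fingers": 1},
    {"slide": [0, 0, -0.7], "twist": [0, 0, 0], "fingers": 1},
    {"slide": [0, 0, 0], "twist": [0, 0, 0], "fingers": 1},
  ],
)

```text
clock: 13.4
position: [465.1, -333.5, 11.9]
tool_rot: [-0.039, 0.959, -0.226, -0.166]
wrist_force: [-0.0, 0.6, -0.3]
grip_width: 85.4
grasp_force: 0.0
```

Run:
```python
from h import *
go2(0,tilt=-20,yaw=-26.4,world=[463.8,-331.4,8])
```

```text
d [-0.13  0.21 -0.39] rot [0.2  0.29 0.11] | deck [ -86.4 -322.9   12.2] q [-0.36  0.69 -0.1  -0.04 -1.12  1.49] F [-0.   0.6 -0.3]
```

>>> drive_tool(
  steps=[
    {"slide": [0, 0.1, -0.2], "twist": [0, 0, 0], "fingers": 1},
    {"slide": [0, 0, 0], "twist": [0, 0, 0], "fingers": 0},
    {"slide": [0, 0, 0], "twist": [0, 0, 0], "fingers": 0},
    {"slide": [0, 0, 0], "twist": [0, 0, 0], "fingers": 0},
    {"slide": [0, 0, 0], "twist": [0, 0, 0], "fingers": 0},
  ],
)

```text
clock: 13.9
position: [466.5, -333.3, 11.4]
tool_rot: [-0.038, 0.959, -0.226, -0.164]
wrist_force: [1.0, -0.2, 1.0]
grip_width: 42.7
grasp_force: 63.3
```

>>> drive_tool(
  steps=[
    {"slide": [0, 0, 0], "twist": [0, 0, 0], "fingers": 0},
    {"slide": [0, 0, 0.5], "twist": [0, 0, 0], "fingers": 0},
    {"slide": [0, 0, 1.5], "twist": [0, 0, 0], "fingers": 0},
    {"slide": [0, 0, 3], "twist": [0, 0, 0], "fingers": 0},
    {"slide": [0, 0, 3], "twist": [0, 0, 0], "fingers": 0},
  ],
)

```text
clock: 14.4
position: [465.1, -332.7, 91.7]
tool_rot: [-0.039, 0.959, -0.226, -0.166]
wrist_force: [1.6, -0.0, -1.6]
grip_width: 42.6
grasp_force: 62.8
```

Run:
```python
from h import *
go2([60,-14,70],tilt=10)
```

```text
d [ 5.74 31.82  4.34] rot [ -4.94 -29.66  33.18] | deck [ -46.5 -322.2   81.3] q [-0.36  0.59 -0.04 -0.04 -1.27  1.48] F [ 1.6 -0.  -1.6]
```

>>> drive_tool(
  steps=[
    {"slide": [0, 0, 4], "twist": [0, 0, 0], "fingers": 0},
    {"slide": [0, 0, 4.5], "twist": [0, 0, 0], "fingers": 0},
    {"slide": [0.6, 3.2, 2], "twist": [-0.5, -3, 3.3], "fingers": 0},
    {"slide": [0.6, 3.2, 0], "twist": [-0.5, -3, 3.3], "fingers": 0},
    {"slide": [0.6, 3.2, 0], "twist": [-0.5, -3, 3.3], "fingers": 0},
  ],
)

```text
clock: 14.9
position: [483.8, -236.0, 197.4]
tool_rot: [-0.029, 0.986, -0.14, -0.087]
wrist_force: [0.2, 0.8, -2.0]
grip_width: 42.7
grasp_force: 62.8
```

>>> drive_tool(
  steps=[
    {"slide": [0.6, 3.2, 0], "twist": [-0.5, -3, 3.3], "fingers": 0},
    {"slide": [0.6, 3.2, 0], "twist": [-0.5, -3, 3.3], "fingers": 0},
    {"slide": [0.6, 3.2, 0], "twist": [-0.5, -3, 3.3], "fingers": 0},
    {"slide": [0.6, 3.2, 0], "twist": [-0.5, -3, 3.3], "fingers": 0},
    {"slide": [0.6, 3.2, 0], "twist": [-0.5, -3, 3.3], "fingers": 0},
  ],
)

```text
clock: 15.4
position: [513.1, -75.7, 196.5]
tool_rot: [-0.013, 0.999, 0.006, 0.041]
wrist_force: [1.6, -0.4, -1.3]
grip_width: 42.4
grasp_force: 62.8
```

>>> drive_tool(
  steps=[
    {"slide": [0.5, 3.1, 0], "twist": [-0.5, -3, 3.3], "fingers": 0},
    {"slide": [0.5, 3.1, 0], "twist": [-0.5, -2.6, 3.4], "fingers": 0},
    {"slide": [0, 0, 0], "twist": [0, 0, 0], "fingers": 0},
    {"slide": [0, 0, 0], "twist": [0, 0, 0], "fingers": 0},
    {"slide": [0, 0, 0], "twist": [0, 0, 0], "fingers": 0},
  ],
)

```text
clock: 15.9
position: [523.5, -15.4, 196.0]
tool_rot: [-0.006, 0.994, 0.063, 0.087]
wrist_force: [0.5, -0.8, -1.9]
grip_width: 42.5
grasp_force: 62.8
```

Run:
```python
from h import *
go2([60,-14,70],tilt=10)
im,d=grab('wrist');save(im,'w5.png')
L=loc(world('wrist'),D);hsv=cv2.cvtColor(im,cv2.COLOR_RGB2HSV)
m=(L[...,1]>-60)&(L[...,1]<30)&(L[...,2]>40)&(hsv[...,1]>140)
k,l,s,c=cv2.connectedComponentsWithStats(m.astype(np.uint8));i=1+np.argmax(s[1:,4]);P=L[l==i]
print(cv2.minAreaRect(P[:,:2].astype(np.float32)),np.percentile(P,[.5,50,99.5],axis=0).round(1))
A=np.c_[P[:,:2],np.ones(len(P))];cc=np.linalg.lstsq(A,P[:,2],rcond=None)[0];print('slopes',np.degrees(cc[:2]),cc)
```

```text
d [-0.1   0.09 -6.09] rot [-0.09  0.03  0.09] | deck [ 91.2 -15.  122.3] q [ 0.3   0.16 -0.43  0.04 -0.81  1.38] F [ 0.5 -0.8 -1.9]
((108.63099670410156, -14.239227294921875), (43.74397277832031, 157.6120147705078), 89.83940124511719) [[ 36.3 -35.6 115.4]
 [151.  -14.3 137.8]
 [187.2   6.8 139.3]]
slopes [-1.65961234  0.02354072] [-2.89656997e-02  4.10863144e-04  1.41182838e+02]
```

View pics/w5.png

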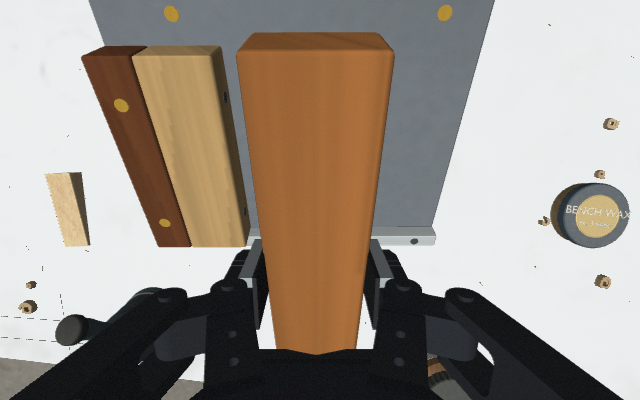

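The picture shows the wedge lying on the bench at (68,210) and the brown stave held square over the deck, with a clear gap to the pale stave (edge at (240,240)).

>>> drive_tool(
  steps=[
    {"slide": [0.65, 0.08, -2.2], "twist": [0, 0, 0], "fingers": 0},
    {"slide": [0.65, 0.08, -2.2], "twist": [0, 0, 0], "fingers": 0},
    {"slide": [0.65, 0.08, -2.2], "twist": [0, 0, 0], "fingers": 0},
    {"slide": [0.65, 0.08, -2.2], "twist": [0, 0, 0], "fingers": 0},
    {"slide": [0, 0, 0], "twist": [0, 0, 0], "fingers": 0},
  ],
)

```text
clock: 16.45
position: [548.2, -13.2, 104.5]
tool_rot: [-0.006, 0.994, 0.063, 0.084]
wrist_force: [0.2, -0.3, -2.5]
grip_width: 42.3
grasp_force: 62.7
```

Run:
```python
from h import *
go2([66,-15,14]);go2([64.2,-15,13])
grab('wrist');L=loc(world('wrist'),D);q=np.load('last_wrist.npz');hsv=cv2.cvtColor(q['im'],cv2.COLOR_RGB2HSV)
m=(L[...,1]>-60)&(L[...,1]<30)&(L[...,2]>38)&(hsv[...,1]>140)
P=L[m];t=np.percentile(P[:,2],70);P=P[P[:,2]>t-6]
A=np.c_[P[:,:2],np.ones(len(P))];cc=np.linalg.lstsq(A,P[:,2],rcond=None)[0];print(np.degrees(cc[:2]),np.percentile(P,[.5,50,99.5],axis=0).round(1))
```

```text
d [ 0.73  0.2  -1.49] rot [ 0.01 -0.36  0.19] | deck [ 66.9 -16.   30.6] q [ 0.29  0.32 -0.49  0.05 -0.6   1.37] F [ 0.2 -0.3 -2.5]
d [ 0.62  0.18 -1.66] rot [ 0.01 -0.36  0.19] | deck [ 66.9 -16.   30.6] q [ 0.29  0.32 -0.49  0.05 -0.6   1.37] F [ 0.2 -0.3 -2.5]
[-1.01991667 -0.06971315] [[ 12.3 -36.6  41.7]
 [123.9 -15.4  45.8]
 [162.9   5.8  47.9]]
```

>>> drive_tool(
  steps=[
    {"slide": [0.25, 0.05, -0.5], "twist": [0, -0.5, 0.1], "fingers": 0},
    {"slide": [0.25, 0.05, -0.45], "twist": [0, -0.5, 0.1], "fingers": 0},
    {"slide": [0.2, 0.05, -0.35], "twist": [0, 0, 0], "fingers": 0},
    {"slide": [0.05, 0.02, -0.15], "twist": [0, 0, 0], "fingers": 0},
    {"slide": [0, 0, 0], "twist": [0, 0, 0], "fingers": 0},
  ],
)

```text
clock: 17.0
position: [557.3, -9.9, 93.3]
tool_rot: [-0.006, 0.993, 0.066, 0.096]
wrist_force: [0.2, 0.4, -2.3]
grip_width: 42.7
grasp_force: 62.8
```

Run:
```python
from h import *
go2([64.2,-15,13])
```

```text
d [-0.28 -0.14 -0.54] rot [-0.09  1.06 -0.17] | deck [ 69.5 -13.9  16.2] q [ 0.29  0.34 -0.51  0.06 -0.54  1.36] F [ 0.2  0.4 -2.3]
```

>>> drive_tool(
  steps=[
    {"slide": [-0.1, 0, -0.25], "twist": [0, 0, 0], "fingers": 0},
    {"slide": [-0.15, 0, -0.15], "twist": [0, 0, 0], "fingers": 0},
    {"slide": [-0.1, 0, -0.1], "twist": [0, 0, 0], "fingers": 0},
    {"slide": [0, 0, 0], "twist": [0, 0, 0], "fingers": 0},
    {"slide": [0, 0, 0], "twist": [0, 0, 0], "fingers": 0},
  ],
)

```text
clock: 17.5
position: [553.9, -9.9, 88.3]
tool_rot: [-0.006, 0.993, 0.066, 0.096]
wrist_force: [0.8, -0.2, -2.4]
grip_width: 42.7
grasp_force: 62.9
```

Run:
```python
from h import *
go2([64.2,-15,13])
```

```text
d [ 0.05 -0.14 -0.05] rot [-0.09  1.08 -0.16] | deck [ 64.2 -13.5  13.6] q [ 0.29  0.34 -0.52  0.06 -0.52  1.36] F [ 0.8 -0.2 -2.4]
```

No contact yet; ease on toward deck and ledge.

>>> drive_tool(
  steps=[
    {"slide": [0, 0, -0.1], "twist": [0, 0, 0], "fingers": 0},
    {"slide": [-0.05, 0, -0.1], "twist": [0, 0, 0], "fingers": 0},
    {"slide": [-0.05, 0, -0.05], "twist": [0, 0, 0], "fingers": 0},
    {"slide": [0, 0, 0], "twist": [0, 0, 0], "fingers": 0},
    {"slide": [0, 0, 0], "twist": [0, 0, 0], "fingers": 0},
  ],
)

```text
clock: 18.0
position: [554.6, -9.7, 87.1]
tool_rot: [-0.006, 0.993, 0.066, 0.098]
wrist_force: [3.5, -1.4, 4.9]
grip_width: 42.5
grasp_force: 63.4
```

Run:
```python
from h import *
go2([64.2,-15,13])
```

```text
d [-0.02 -0.17  0.07] rot [-0.12  1.3  -0.21] | deck [ 64.2 -13.4  12.2] q [ 0.29  0.34 -0.52  0.07 -0.51  1.36] F [ 3.5 -1.4  4.9]
```

>>> drive_tool(
  steps=[
    {"slide": [0, 0, 0], "twist": [0, 0, 0], "fingers": 0.75},
    {"slide": [0, 0, 0], "twist": [0, 0, 0], "fingers": 0.75},
    {"slide": [0, 0, 0], "twist": [0, 0, 0], "fingers": 0.75},
    {"slide": [0, 0, 0], "twist": [0, 0, 0], "fingers": 0.75},
    {"slide": [0, 0, 0.5], "twist": [0, 0, 0], "fingers": 0.75},
  ],
)

```text
clock: 18.5
position: [551.8, -10.2, 89.8]
tool_rot: [-0.006, 0.993, 0.066, 0.095]
wrist_force: [-0.3, 0.6, 0.4]
grip_width: 63.9
grasp_force: 0.0
```

>>> drive_tool(
  steps=[
    {"slide": [0, 0, 3], "twist": [0, 0, 0], "fingers": 0.75},
    {"slide": [0, 0, 3.5], "twist": [0, 0, 0], "fingers": 0.75},
    {"slide": [0, -3.5, 1], "twist": [0, 0, 0], "fingers": 0},
    {"slide": [0, -3.5, 0], "twist": [0, 0, 0], "fingers": 0},
    {"slide": [0, 0, 0], "twist": [0, 0, 0], "fingers": 0},
  ],
)

```text
clock: 19.0
position: [552.7, -82.5, 166.7]
tool_rot: [-0.006, 0.993, 0.064, 0.097]
wrist_force: [-1.0, -0.6, -0.7]
grip_width: 21.5
grasp_force: 0.0
```

Run:
```python
from h import *
grab('wrist');pale()
go2([50,-65,10])
```

```text
[array([ 79.88, -13.16]), array([160.54,  44.33]), np.float64(0.21)] ext [[3.0, -35.0, 23.6], [159.7, 8.3, 29.4]] rgb [160. 104.  56.]
[array([80.13, 84.97]), array([ 78.3 , 160.07]), np.float64(89.64)] ext [[2.1, 46.6, 23.4], [159.4, 122.4, 29.3]] rgb [179. 147.  98.]
d [-0.24  1.91 -8.8 ] rot [-0.1   1.08  0.01] | deck [ 93.9 -84.3  86.3] q [ 0.15  0.25 -0.39  0.01 -0.74  1.55] F [ 0.6 -0.6 -0. ]
```

>>> drive_tool(
  steps=[
    {"slide": [0, 1, -2.1], "twist": [0, 0.3, 0], "fingers": 0},
    {"slide": [-0.1, 0.9, -2.1], "twist": [0, 0.3, 0], "fingers": 0},
    {"slide": [-0.1, 0, -2.3], "twist": [0, 0.3, 0], "fingers": 0},
    {"slide": [0, 0, -2.2], "twist": [0, 0, 0], "fingers": 0},
    {"slide": [0, 0, 0], "twist": [0, 0, 0], "fingers": 0},
  ],
)

```text
clock: 19.55
position: [548.2, -60.6, 75.6]
tool_rot: [-0.006, 0.994, 0.066, 0.085]
wrist_force: [-1.5, -0.0, 0.5]
grip_width: 0.0
grasp_force: 0.0
```

Run:
```python
from h import *
go2([50,-65,10]);go2([50,-15,10])
```

```text
d [ 0.19 -0.18  0.26] rot [-0.04 -0.28 -0.18] | deck [ 47.2 -63.    8.6] q [ 0.19  0.36 -0.5   0.02 -0.54  1.5 ] F [-1.5 -0.   0.5]
d [-0.45  4.78  0.26] rot [-0.04 -0.28 -0.18] | deck [ 47.2 -63.    8.6] q [ 0.19  0.36 -0.5   0.02 -0.54  1.5 ] F [-1.5 -0.   0.5]
```

>>> drive_tool(
  steps=[
    {"slide": [0, 1, 0.2], "twist": [0, 0, 0], "fingers": 0},
    {"slide": [-0.1, 1, 0], "twist": [0, 0, 0], "fingers": 0},
    {"slide": [-0.12, 1, 0], "twist": [0, 0, 0], "fingers": 0},
    {"slide": [-0.12, 0.9, 0], "twist": [0, 0, 0], "fingers": 0},
    {"slide": [-0.1, 0.7, 0], "twist": [0, 0, 0], "fingers": 0},
  ],
)

```text
clock: 20.05
position: [547.1, -13.9, 81.8]
tool_rot: [-0.007, 0.994, 0.066, 0.09]
wrist_force: [1.3, -2.4, 1.0]
grip_width: 0.2
grasp_force: 1.3
```

Run:
```python
from h import *
go2([50,-11,10]);grab('wrist');pale()
```

```text
d [-0.39  0.51 -0.37] rot [-0.1   0.31 -0.22] | deck [ 54.6 -16.6  11.6] q [ 0.29  0.34 -0.53  0.05 -0.52  1.38] F [ 1.3 -2.4  1. ]
[array([80.12, 85.38]), array([ 78.24, 159.68]), np.float64(89.68)] ext [[4.7, 46.8, 23.3], [159.3, 121.8, 29.3]] rgb [182. 149.  99.]
[array([100.24,  19.7 ]), array([119.28,  44.49]), np.float64(0.27)] ext [[49.0, -2.1, 24.0], [159.7, 41.0, 29.4]] rgb [160. 104.  56.]
```

>>> drive_tool(
  steps=[
    {"slide": [-0.06, 0.3, 0], "twist": [0, 0, 0], "fingers": 0},
    {"slide": [-0.03, 0.2, 0], "twist": [0, 0, 0], "fingers": 0},
    {"slide": [-0.02, 0.15, 0], "twist": [0, 0, 0], "fingers": 0},
    {"slide": [0, 0.1, 0], "twist": [0, 0, 0], "fingers": 0},
    {"slide": [0, 0, 0], "twist": [0, 0, 0], "fingers": 0},
  ],
)

```text
clock: 20.6
position: [545.3, -8.5, 80.8]
tool_rot: [-0.006, 0.994, 0.065, 0.088]
wrist_force: [1.8, -5.7, 2.2]
grip_width: -0.0
grasp_force: 3.1
```

>>> drive_tool(
  steps=[
    {"slide": [-0.02, 0.15, 0], "twist": [0, 0, 0], "fingers": 0},
    {"slide": [-0.02, 0.1, 0], "twist": [0, 0, 0], "fingers": 0},
    {"slide": [0, 0, 0], "twist": [0, 0, 0], "fingers": 0},
    {"slide": [0, 0, 0], "twist": [0, 0, 0], "fingers": 0},
    {"slide": [0, 0, 0], "twist": [0, 0, 0], "fingers": 0},
  ],
)

```text
clock: 21.1
position: [545.2, -8.2, 80.9]
tool_rot: [-0.005, 0.994, 0.065, 0.088]
wrist_force: [6.2, -17.9, 1.0]
grip_width: -0.3
grasp_force: 9.0
```

Run:
```python
from h import *
go2([50,-11,10]);grab('wrist');pale()
```

```text
d [-0.2  -0.07 -0.27] rot [ 0.08  0.13 -0.05] | deck [ 53.1 -10.6  11.4] q [ 0.3   0.34 -0.54  0.06 -0.52  1.35] F [  6.2 -17.9   1. ]
[array([80.37, 63.99]), array([159.02, 121.68]), np.float64(0.01)] ext [[8.8, 3.5, 24.8], [159.6, 121.0, 29.4]] rgb [167. 109.  60.]
```

Tight: the merged width is 121.7 mm against 122 expected. I'll retreat and check.

>>> drive_tool(
  steps=[
    {"slide": [0.03, -0.4, 0], "twist": [0, 0, 0], "fingers": 0},
    {"slide": [0.1, -1.5, 0], "twist": [0, 0, 0], "fingers": 0},
    {"slide": [0.2, -2.5, 1], "twist": [0, 0, 0], "fingers": 0},
    {"slide": [0, -2, 4], "twist": [0, 0, 0], "fingers": 0},
    {"slide": [-0.5, -1, 4], "twist": [0, 0, 0], "fingers": 0},
  ],
)

```text
clock: 21.65
position: [542.3, -80.1, 170.2]
tool_rot: [-0.007, 0.994, 0.065, 0.086]
wrist_force: [1.9, 0.4, 0.3]
grip_width: 0.0
grasp_force: 0.0
```

>>> drive_tool(
  steps=[
    {"slide": [-0.5, 0, 4], "twist": [0, 0, 0], "fingers": 0},
    {"slide": [-0.5, 0, 2], "twist": [0, 0, 0], "fingers": 0},
    {"slide": [0, 0, 0], "twist": [0, 0, 0], "fingers": 0},
    {"slide": [0, 0, 0], "twist": [0, 0, 0], "fingers": 0},
    {"slide": [0, 0, 0], "twist": [0, 0, 0], "fingers": 0},
  ],
)

```text
clock: 22.15
position: [532.2, -78.8, 228.8]
tool_rot: [-0.007, 0.994, 0.066, 0.087]
wrist_force: [-0.1, -0.2, -0.2]
grip_width: -0.2
grasp_force: 0.0
```

Run:
```python
from h import *
im,d=grab('wrist');pale();save(im,'w6.png')
```

```text
[array([79.86, 63.87]), array([160.42, 122.57]), np.float64(0.19)] ext [[1.7, 3.1, 23.8], [159.6, 123.0, 29.5]] rgb [161. 105.  57.]
```

View pics/w6.png

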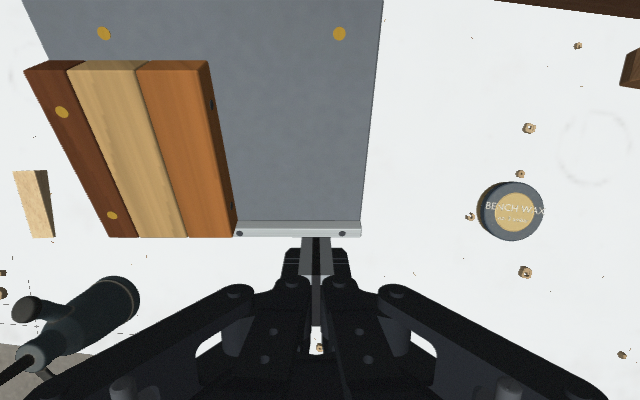

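The picture shows stile, pale and brown staves flush, with joints at (138,237) and (188,237) and their lower ends level on the ledge. The wedge is on the bench at (35,205), and the robot is clear.

```bash
python3 -c "
from workcell import r
print(r.hand_in())"
```

```text
the job is handed in; nothing more can be done
None
```

The panel is dry-fitted and handed in at about 22 s of the 72 s allowed: pale stave tight to the stile, brown stave tight to the pale one, both with their lower ends on the ledge, wedge on the bench and the arm clear. The hand-in returned no verdict. I didn't re-measure the tin, plane, can and jar at the end, but I kept the arm clear of them throughout.

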